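# Finish an alternating disc-spring stack on its arbor

### The job

Finish the disc-spring model: the arbor of the blue stand already carries one cone washer, domed side up, and two more stand on edge on the dark board, where a push tips them flat to either side. Stack both on the arbor with the faces alternating (the next one domed side down, the last one domed side up), then press the finished stack down until its sprung seat is fully down, and let it spring back up. Leave the other things on the desk where they are.

Things in the scene. Friction and masses are not known exactly. Their poses are not given: they have to be found in the camera images.
- stand: fixed round blue stand, 110 mm across, base plate 14 mm high, origin under its centre. Above it a grey housing 68 mm across to z = 37 mm, then the sprung seat, and a fixed upright steel arbor on its axis, 16.8 mm in diameter with a chamfered tip at z = 105 mm.
- seat_top (a point): centre of the top face of the sprung seat, a round aluminium plate 56 mm across on the arbor's axis; 45 mm above the desk when up. The arbor's tip is 60 mm above it. Washers on the arbor, from the seat up: the first (domed up) has its origin 6 mm above the seat, the second (domed down) 30 mm, the third (domed up) 42 mm, top face of its hub 54 mm.
- seat (a joint): how far the sprung seat is pushed down, m: 0 up, 0.008 fully down. It starts to yield at about 5 N and is fully down at about 13 N.
- board: fixed dark rubber board, 150 x 140 (x, y) mm, 6 mm thick, origin under its centre. Two standing places at y = +40 and -40 mm on its centre line x = 0, each between two orange roll stops 5 mm high and 12 mm long in x. A washer standing there can be tipped towards the board's +x or -x.
- washer_base: steel cone washer (disc spring) already on the arbor, loose, domed side up. 54 mm across, bore 20 mm. Origin: on the axis, mid rim; +z points to the domed side, which has a yellow ring round the bore; the other side is hollow. Rim: a band 12 mm wide (z -6 to +6 mm). Hub: flat face at z = +12 mm, radius 10 to 15. Lying domed side up its origin is 6 mm above what it lies on, domed side down 12 mm.
- washer_a: loose steel cone washer standing on edge at one of the board's two places, size and frame as washer_base (70 g). Its axis is level along the board's x, its centre 27 mm above the board; which way the domed side faces follows from +z. Pushed at the top, it tips over by itself past 10 to 15 degrees.
- washer_b: loose steel cone washer standing on edge at one of the board's two places, size and frame as washer_base (70 g). Its axis is level along the board's x, its centre 27 mm above the board; which way the domed side faces follows from +z. Faces the other way from washer_a. Once tipped, a washer lies flat about 30 mm to that side.
- tape_roll: bystander: roll of brown tape, 94 mm across, 48 mm high, origin under its centre
- dye_bottle: bystander: small red dropper bottle, 26 mm across, 73 mm high, origin under its centre
Things that resemble listed ones, but are neither listed nor needed, are in the scene too. What is shaped like the washer_base but orange is not meant.

How it is judged:
On the way, in this order (a step that is already met when the one before it is completed fails the run):
1. one loose washer is on the arbor, domed side down on the first one, and let go (((horizontal distance between each of washer_base, washer_a and seat_top below 0.005 m and z of washer_base in the frame of seat_top between 0.003 and 0.009 m and angle between washer_base's own z axis and vertical below 0.12 rad and z of washer_a in the frame of seat_top between 0.027 and 0.033 m and angle between washer_a's own z axis and vertical above 3.02 rad and contact force between the fingers and washer_a below 0.3 N) or (horizontal distance between each of washer_base, washer_b and seat_top below 0.005 m and z of washer_base in the frame of seat_top between 0.003 and 0.009 m and angle between washer_base's own z axis and vertical below 0.12 rad and z of washer_b in the frame of seat_top between 0.027 and 0.033 m and angle between washer_b's own z axis and vertical above 3.02 rad and contact force between the fingers and washer_b below 0.3 N))), for 0.2 s.
2. the other washer is on top of it, domed side up, and let go (((horizontal distance between each of washer_base, washer_a, washer_b and seat_top below 0.005 m and z of washer_base in the frame of seat_top between 0.003 and 0.009 m and angle between each of washer_base, washer_b's own z axis and vertical below 0.12 rad and z of washer_a in the frame of seat_top between 0.027 and 0.033 m and angle between washer_a's own z axis and vertical above 3.02 rad and z of washer_b in the frame of seat_top between 0.039 and 0.045 m) or (horizontal distance between each of washer_base, washer_b, washer_a and seat_top below 0.005 m and z of washer_base in the frame of seat_top between 0.003 and 0.009 m and angle between each of washer_base, washer_a's own z axis and vertical below 0.12 rad and z of washer_b in the frame of seat_top between 0.027 and 0.033 m and angle between washer_b's own z axis and vertical above 3.02 rad and z of washer_a in the frame of seat_top between 0.039 and 0.045 m)) and contact force between the fingers and washer_a below 0.3 N and contact force between the fingers and washer_b below 0.3 N), for 0.2 s.
3. the finished stack is pressed down, the seat at least 6.5 of its 8 mm (((horizontal distance between each of washer_base, washer_a, washer_b and seat_top below 0.005 m and z of washer_base in the frame of seat_top between 0.003 and 0.009 m and angle between each of washer_base, washer_b's own z axis and vertical below 0.12 rad and z of washer_a in the frame of seat_top between 0.027 and 0.033 m and angle between washer_a's own z axis and vertical above 3.02 rad and z of washer_b in the frame of seat_top between 0.039 and 0.045 m) or (horizontal distance between each of washer_base, washer_b, washer_a and seat_top below 0.005 m and z of washer_base in the frame of seat_top between 0.003 and 0.009 m and angle between each of washer_base, washer_a's own z axis and vertical below 0.12 rad and z of washer_b in the frame of seat_top between 0.027 and 0.033 m and angle between washer_b's own z axis and vertical above 3.02 rad and z of washer_a in the frame of seat_top between 0.039 and 0.045 m)) and value of joint seat above 0.0065 m), for 0.1 s.
At the end, for the whole second after the job is handed in: From the seat up: the first washer domed side up, a second domed side down, the third domed side up, each within 5 mm of the arbor's axis, within 3 mm of its height and level within 0.12 rad; the seat is back up within 2 mm and everything is at rest (((horizontal distance between each of washer_base, washer_a, washer_b and seat_top below 0.005 m and z of washer_base in the frame of seat_top between 0.003 and 0.009 m and angle between each of washer_base, washer_b's own z axis and vertical below 0.12 rad and z of washer_a in the frame of seat_top between 0.027 and 0.033 m and angle between washer_a's own z axis and vertical above 3.02 rad and z of washer_b in the frame of seat_top between 0.039 and 0.045 m) or (horizontal distance between each of washer_base, washer_b, washer_a and seat_top below 0.005 m and z of washer_base in the frame of seat_top between 0.003 and 0.009 m and angle between each of washer_base, washer_a's own z axis and vertical below 0.12 rad and z of washer_b in the frame of seat_top between 0.027 and 0.033 m and angle between washer_b's own z axis and vertical above 3.02 rad and z of washer_a in the frame of seat_top between 0.039 and 0.045 m)) and linear speed of each of washer_base, washer_a, washer_b below 0.02 m/s and value of joint seat below 0.002 m); the robot touches nothing.
It fails at once if the tape roll is moved more than 30 mm (distance of tape_roll from where it was at the start of the episode above 0.03 m).
It fails at once if the dye bottle is moved more than 30 mm (distance of dye_bottle from where it was at the start of the episode above 0.03 m).
It also fails if it takes over 69 s, if anything falls off the work surface, if the arm or the gripper's body presses on something with over 40 N, if the wrist force passes 120 N, or if a joint passes its speed limit or range.

### The arm

A 6-joint arm with a two-finger parallel gripper is mounted at the origin on the work surface; the furniture and walls round the work are solid. World frame = base frame: x ahead of the robot, y to its left, z up, the work surface at z = 0. Lengths are in m, angles in rad, forces in N, time in s.
With the tool pointing down it reaches from about 0.35 to 0.85 m from the base axis. Payload 8.1 kg.
Tool frame: the origin (TCP) lies between the finger pads; the fingertips stand 14 mm ahead of it and the grasp point (between the pads) lies 5 mm behind it (robot.tcp_to_tips is the z of the fingertips in the tool frame, in m); z points along the fingers, y is the line along which they close (so a half turn about z gives the same grasp; the last joint's range is limited). The gripper opens to 93 mm and grips with 3 to 60 N. Pads are 15 mm wide; open, the fingers measure 128 mm over their backs; the gripper's body (75 mm by 188 mm) begins 65 mm behind the grasp point.
Start: joints at [1.089, 0.13, 1.488, -0, 1.523, -0.085], TCP at [0.232, 0.553, 0.233] pointing down, gripper open.
Joint ranges: [-2.96, 2.96], [-0.89, 2.26], [0.02, 2.5], [-1.34, 4.48], [0, 2.73], [-2.66, 2.66]. Speed limits (rad/s): [2.39, 2.39, 2.79, 3.14, 3.14, 3.14].

### API

Orientations are given as a rotation vector (axis times angle).
In Python, from plant import sensors, read_camera, robot gives the robot as it stands.
- The arm moves only by the shell command python3 -m inch FILE [FORCE], which reads ROWS from the file FILE. ROWS is 1 to 20 rows, parted by a bar, with the numbers parted by spaces; each row has 5 numbers: the finger opening in m, then dx, dy, dz in shares of the most that a row can go, 1 being 50 mm, then a turn about the tool's z in rad; each row shifts and turns the commanded pose from where the row before left it, along the tool's axes as they then stand; what a row does not reach is not made up. A row lasts 1/10 s, in which the tool goes at most 0.05 m and 0.15 rad, less where a joint would pass 70% of its speed; a pose out of reach is approached as far as the arm can. The fingers move at their own pace and stop on an object; FORCE is the grip in N (left out, the last holds). Time passes only in rows, so rows that do not move let the fingers close. It prints the time, the measured TCP pose, the force, the opening and the grip force at its end. Input that does not fit is refused with a message, and nothing moves.
- sensors.read_state(): the state, without advancing time (a new reading comes with each control period).
- read_camera(name): name is "scene" or "top" or "wrist"; returns a dict with "image" (480x640x3 uint8, red, green, blue), "depth" (480x640 float32, m along the optical axis (not along the pixel's ray), 0 where there is no reading), "fx", "fy", "cx", "cy" (pixels), "R" (3x3) and "t" (3): a world point X has camera coordinates R X + t. Camera axes: x right, y down, z forward; pixel columns grow to the right and rows downward; lengths in m; the calibration is good to about 2 mm. The wrist camera is an equidistant fisheye: a pixel r from the principal point sees the ray r / f radians off the axis. A picture is of the moment at which its call begins.
- robot.close_job(): hands the job in; it is judged then, once.
The state is a dict: "t": time; "q": joint angles; "dq": joint speeds; "joint_torque": joint torques, N m; "tool_pos": TCP position; "orientation": TCP orientation; "force": force on the tool from outside, world axes, zero at the start; "wrist_torque": the same for the moment, N m; "opening": finger opening in m; "gripper_force": force on a finger pad.
Only numpy, scipy, OpenCV 4.12 (cv2) and the standard library are available. Lean on these libraries where they do the work, as an engineer would, in place of code of your own. Each camera call takes 0.05 s, during which the arm holds its last target. There are 200 camera calls.

## Working session

There is one attempt and no reset: what is moved stays moved. The work goes in short steps, Python scripts to look and compute and a shell command to move; the robot and the scene stay as the last step left them, time stands still between calls to the robot, and variables do not carry over. Pictures are saved under pics/ and viewed, at most 10 in all, crops included, and the job is handed in when it is done.

```bash
mkdir -p pics; ls; cat > h.py <<'E'
import numpy as np,cv2
from plant import sensors,read_camera,robot
def pts(c):
    d=c["depth"];v,u=np.mgrid[0:480,0:640]
    P=np.stack([(u-c["cx"])/c["fx"]*d,(v-c["cy"])/c["fy"]*d,d],-1)
    return (P-c["t"])@c["R"]   # R^T (p-t)
def save(c,n): cv2.imwrite("pics/"+n,cv2.cvtColor(c["image"],cv2.COLOR_RGB2BGR))
E
python3 - <<'E'
from h import *
for n in("top","scene"):
    c=read_camera(n);save(c,n+"0.png");np.savez(n+"0.npz",**c);print(n,c["fx"],c["R"].round(2).tolist(),c["t"])
s=sensors.read_state();print(s)
E
```

```text
pics
top 544.3026537723227 [[-0.01, -1.0, -0.01], [-0.99, 0.01, -0.17], [0.17, 0.01, -0.99]] [0.03498195 0.56873989 0.96255927]
scene 593.4716644172538 [[0.57, -0.82, -0.02], [-0.57, -0.38, -0.73], [0.6, 0.42, -0.68]] [-0.31201427  0.37009117  0.62159349]
{'t': 0.1, 'q': array([ 1.08858885e+00,  1.31089508e-01,  1.48912879e+00, -1.57144420e-05,
        1.52298019e+00, -8.54203187e-02]), 'dq': array([-0.00090058, -0.00203586, -0.00271527,  0.00144501,  0.0005213 ,
        0.0001992 ]), 'joint_torque': array([ 1.78083203e-03, -5.61339891e+01, -4.93096840e+01,  7.70715857e-02,
        2.89768173e-02, -2.43247410e-05]), 'tool_pos': array([0.23165325, 0.55297168, 0.23171284]), 'orientation': array([-6.19104168e-01, -3.07954186e+00,  2.42809001e-03]), 'force': array([ 0.03375466,  0.17370699, -0.67667354]), 'wrist_torque': array([ 0.00778881,  0.01318475, -0.00034261]), 'gripper_force': 0.0, 'opening': 0.09296737563975967}
```

View pics/top0.png

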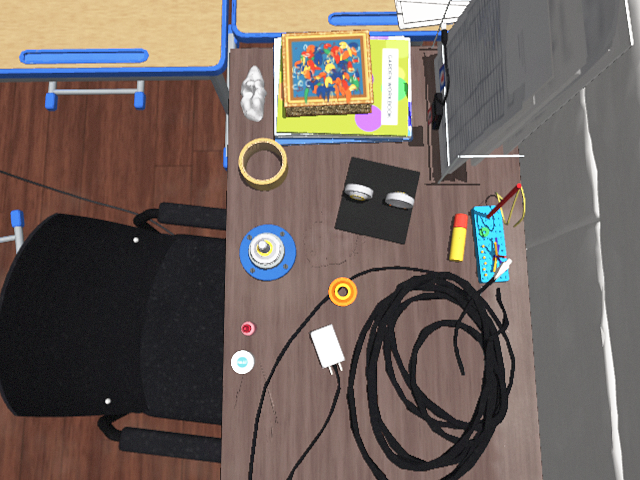

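View pics/scene0.png

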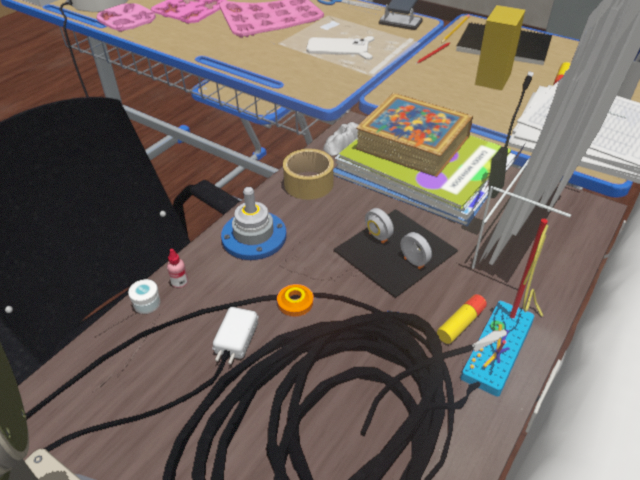

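Top view: stand at (267,250) with the base washer on it. Board is centred near (377,200) and turned about 10°. Standing washers are at (358,191), with a yellow ring facing down-image (toward −x), and (400,201), apparently facing +x. The orange decoy is at (343,291), tape at (262,164) and bottle at (248,328). The scene view agrees.

```bash
python3 - <<'E'
from h import *
for n in("top","scene"):
    c=dict(np.load(n+"0.npz"));P=pts(c);I=c["image"].astype(int);hsv=cv2.cvtColor(c["image"],cv2.COLOR_RGB2HSV)
    v,u=np.mgrid[0:480,0:640]
    def ray(uv,z):
        o=-c["R"].T@c["t"];d=c["R"].T@np.array([(uv[0]-c["cx"])/c["fx"],(uv[1]-c["cy"])/c["fy"],1]);return o+d*(z-o[2])/d[2]
    x,y,z=P[...,0],P[...,1],P[...,2]
    print(n,"desk z",np.median(z[(abs(x-.45)<.03)&(abs(y+.05)<.03)]))
    # board: dark, z 3..9mm
    box=(330,150,425,250) if n=="top" else (330,205,460,295)
    roi=(u>box[0])&(u<box[2])&(v>box[1])&(v<box[3])
    m=(roi&(I.max(2)<60)&(abs(z-.006)<.006)).astype(np.uint8)
    m=cv2.morphologyEx(m,cv2.MORPH_OPEN,np.ones((3,3)))
    q=np.argwhere(m)[:,::-1]
    W=np.array([ray(p,.006)[:2] for p in q]);r=cv2.minAreaRect((W*1000).astype(np.float32));print("board",r,np.median(z[m>0]))
    # washers
    w=roi&(z>.014)&(z<.075)
    k,l,st,cen=cv2.connectedComponentsWithStats(w.astype(np.uint8))
    for i in range(1,k):
        if st[i,4]<30: continue
        Q=P[l==i];yl=(l==i)&(hsv[...,0]>18)&(hsv[...,0]<35)&(hsv[...,1]>110)&(hsv[...,2]>110)
        e,V=np.linalg.eigh(np.cov(Q[Q[:,2]>.03][:,:2].T))
        print("w",cen[i].round(),st[i,4],"mean",Q.mean(0).round(4),"zmax",Q[:,2].max().round(4),"short axis",np.degrees(np.arctan2(V[1,0],V[0,0])).round(1),np.sqrt(e).round(4),"yel",yl.sum(),P[yl].mean(0).round(4) if yl.any() else '')
        top=Q[Q[:,2]>.057];print("   top",len(top),top.mean(0).round(4) if len(top) else '')
    b=(hsv[...,0]>100)&(hsv[...,0]<115)&(hsv[...,1]>150)
    sr=(215,215,310,290) if n=="top" else (210,180,300,262)
    b&=(u>sr[0])&(u<sr[2])&(v>sr[1])&(v<sr[3])
    q=np.argwhere(b&(abs(z-.014)<.005))[:,::-1];W=np.array([ray(p,.014)[:2] for p in q])
    hull=cv2.convexHull((W*1000).astype(np.float32));print("stand",cv2.minEnclosingCircle(hull),np.median(z[b]))
    if len(hull)>5: print(" ell",cv2.fitEllipse(hull))
    a=(u>sr[0])&(u<sr[2])&(v>sr[1])&(v<sr[3])&(z>.085)&(z<.12);print("arbor",a.sum(),np.median(P[a],0),z[a].max(), P[a&(z>.103)].mean(0))
    bb=(x>.6)&(x<.9)&(abs(y)<.3)&roi*0; 
c=dict(np.load("top0.npz"));P=pts(c)
print("books z",np.median(P[40:100,290:365,2]),"x min",P[130,340],"tape",P[141,262],P[50:130,420:432,2].max(),P[130:180,440:520,2].max())
E
```

```text
top desk z -0.00037197104174515857
board ((651.3743896484375, -81.95016479492188), (138.95628356933594, 149.1596221923828), 75.97401428222656) 0.005093669653932485
w [358. 192.] 343 mean [ 0.6567 -0.0425  0.0474] zmax 0.0635 short axis 166.6 [0.0051 0.0143] yel 5 [ 0.6494 -0.0404  0.0431]
   top 71 [ 0.6603 -0.0434  0.0594]
w [399. 200.] 340 mean [ 0.6418 -0.1205  0.0425] zmax 0.0635 short axis 165.7 [0.0048 0.0154] yel 0 
   top 81 [ 0.6422 -0.1207  0.0594]
stand ((549.1491088867188, 131.79417419433594), 54.19718551635742) 0.012931777412455867
 ell ((549.0325317382812, 131.63739013671875), (107.12614440917969, 107.36453247070312), 125.12554168701172)
arbor 77 [0.54834126 0.13165018 0.10282458] 0.10791771069185455 [0.54926143 0.13235366 0.10479741]
scene desk z 0.00026589005016612165
board ((616.6456298828125, -75.93509674072266), (138.63133239746094, 83.90148162841797), 75.99369049072266) 0.005227204624115097
w [452. 209.] 106 mean [ 0.7772 -0.1218  0.0213] zmax 0.0392 short axis 171.7 [0.0014 0.0036] yel 0 
   top 0 
w [379. 224.] 621 mean [ 0.6537 -0.0475  0.042 ] zmax 0.0618 short axis 171.9 [0.0048 0.0141] yel 49 [ 0.6486 -0.0408  0.0328]
   top 85 [ 0.6589 -0.0454  0.0593]
w [415. 249.] 696 mean [ 0.6399 -0.1223  0.0375] zmax 0.063 short axis 167.9 [0.0037 0.0161] yel 0 
   top 97 [ 0.641  -0.1218  0.0591]
stand ((544.3497314453125, 128.12713623046875), 55.732357025146484) 0.012923115977679122
 ell ((544.8788452148438, 129.0189971923828), (106.09258270263672, 112.50033569335938), 128.39535522460938)
arbor 139 [0.5437468  0.12829262 0.09813436] 0.10691665075565973 [0.54725695 0.1314937  0.10463045]
books z 0.0897009635819921 x min [ 0.7808447  -0.01028939  0.04585713] tape [0.76032048 0.14010534 0.04628514] 1.0455959912738162 1.0455959912738162
```

```bash
cat >> h.py <<'E'
from scipy.spatial.transform import Rotation as Rot
A=np.radians(-14); BX=np.array([np.cos(A),np.sin(A)]); BY=np.array([-np.sin(A),np.cos(A)]); BC=np.array([.651,-.082])
def B(x,y): return BC+x*BX+y*BY
def to(xy,z):
    s=sensors.read_state();M=Rot.from_rotvec(s["orientation"]).as_matrix()
    d=M.T@(np.r_[xy,z]-s["tool_pos"]);yw=np.degrees(np.arctan2(M[1,1],M[0,1]))
    print("d tool",d.round(4),"tool y yaw",yw.round(2),"tilt",np.degrees(np.arccos(-M[2,2])).round(2),"q6",s["q"][5].round(2),"tcp",s["tool_pos"].round(4))
E
echo '0 0 0 0 -0.15 | 0 0 0 0 0' > path.dat && python3 -m inch path.dat 20; python3 -c "
from h import *
to(B(.032,.04),.15)"
```

```text
t: 0.3
tool_pos: [0.2317, 0.5531, 0.232]
orientation: [-0.382, -3.118, 0.002]
force: [-0.3, -0.3, 1.2]
opening: 0.0814
gripper_force: 0.0
d tool [-0.5923 -0.475   0.0824] tool y yaw 76.02 tilt 0.06 q6 -0.24 tcp [0.2317 0.5531 0.232 ]
```

Units first: shifts go in shares of 50 mm. So 0.04 m is 0.8, -0.037 m is -0.74.

```bash
echo '0 -0.74 -0.6 0 0 | 0 -0.74 -0.6 0 0 | 0 -0.74 -0.6 0 0 | 0 -0.74 -0.6 0 0 | 0 -0.74 -0.6 0 0 | 0 -0.74 -0.6 0 0 | 0 -0.74 -0.6 0 0 | 0 -0.74 -0.6 0 0 | 0 -0.74 -0.6 0 0 | 0 -0.74 -0.6 0 0 | 0 -0.74 -0.6 0 0 | 0 -0.74 -0.6 0 0 | 0 -0.74 -0.6 0 0 | 0 -0.74 -0.6 0 0 | 0 -0.74 -0.6 0 0 | 0 -0.74 -0.5 0 0 | 0 0 0 0.8 0 | 0 0 0 0.8 0 | 0 0 0 0 0 | 0 0 0 0 0' > path.dat && python3 -m inch path.dat; python3 -c "
from h import *
to(B(.032,.04),.061)"
```

```text
t: 2.3
tool_pos: [0.6889, -0.0516, 0.1519]
orientation: [-0.39, -3.114, -0.0]
force: [0.5, -0.6, 1.4]
opening: 0.0004
gripper_force: 0.0
d tool [-0.0028  0.0014  0.0909] tool y yaw 75.74 tilt 0.17 q6 -1.47 tcp [ 0.6889 -0.0516  0.1519]
```

Scaled: -0.04 m is -0.8, 0.04 m is 0.8.

```bash
echo '0 -0.04 0.02 0.8 0 | 0 0 0 0.8 0 | 0 0 0 0.22 0 | 0 0 0 0 0 | 0 0.2 0 0 0 | 0 0.16 0 0 0 | 0 0.12 0 0 0 | 0 0.12 0 0 0 | 0 0.12 0 0 0 | 0 0 0 0 0 | 0 0 0 0 0 | 0 -0.4 0 -0.8 0 | 0 0 0 -0.8 0 | 0.08 0 0 -0.4 0 | 0.08 0 0 0 0 | 0.08 0 0 0 0' > path.dat && python3 -m inch path.dat; python3 - <<'E'
from h import *
c=read_camera("top");save(c,"top1.png");P=pts(c)
v,u=np.mgrid[0:480,0:640];I=c["image"]
roi=(u>330)&(u<425)&(v>150)&(v<250)
Q=(P[...,:2]-BC);bx=Q@BX;by=Q@BY;z=P[...,2]
m=roi&(z>.0165)&(z<.03)&(bx<-.0)&(by>0)
k=np.c_[bx[m],by[m]]*1000
print(m.sum(),z[m].max(),k.min(0),k.max(0),cv2.minEnclosingCircle(k.astype(np.float32)))
cv2.imwrite("pics/t1c.png",cv2.resize(I[140:260,310:440,::-1],None,fx=4,fy=4))
E
```

```text
t: 3.9
tool_pos: [0.6768, -0.0475, 0.1615]
orientation: [0.387, 3.117, -0.0]
force: [0.1, -0.6, -0.7]
opening: 0.02
gripper_force: 0.0
181 0.027247130961023543 [-24.30629984  19.34294097] [-3.93820078 67.44669394] ((-20.3552303314209, 43.546287536621094), 24.22488784790039)
```

View pics/t1c.png

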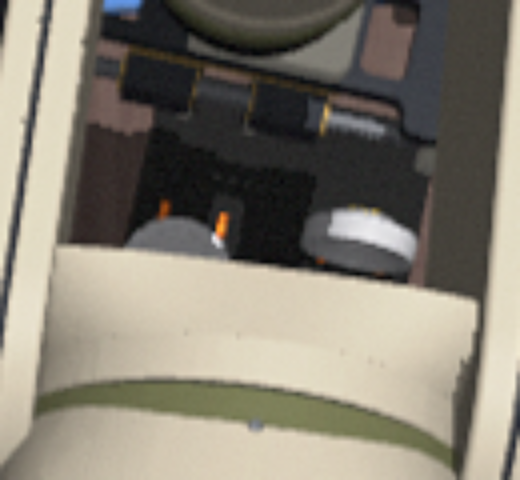

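The left washer has tipped toward −x (disc at (180,240), partly hidden by the arm). The right one still stands at (360,240), its yellow edge on the +x side. I'll measure from the scene camera.

```bash
cat >> h.py <<'E'
def lying(c,ys,zt,side=-1):
    P=pts(c);Q=(P[...,:2]-BC);bx=Q@BX;by=Q@BY;z=P[...,2]
    m=(bx*side>0)&(bx*side<.07)&(abs(by-ys)<.038)&(abs(z-zt)<.0045)
    k=(np.c_[bx[m],by[m]]*1000).astype(np.float32)
    print(m.sum(),k.min(0),k.max(0),cv2.minEnclosingCircle(k));print(" ell",cv2.fitEllipse(cv2.convexHull(k)))
    return k
E
python3 - <<'E'
from h import *
c=read_camera("scene");save(c,"sc1.png")
lying(c,.04,.024)
cv2.imwrite("pics/s1c.png",cv2.resize(c["image"][160:310,300:480,::-1],None,fx=4,fy=4))
E
```

```text
436 [-59.076168  14.165159] [-2.9776914 68.662    ] ((-31.602792739868164, 42.37782287597656), 28.852516174316406)
 ell ((-31.031463623046875, 42.07337951660156), (53.80283737182617, 56.769981384277344), 130.81741333007812)
```

View pics/s1c.png

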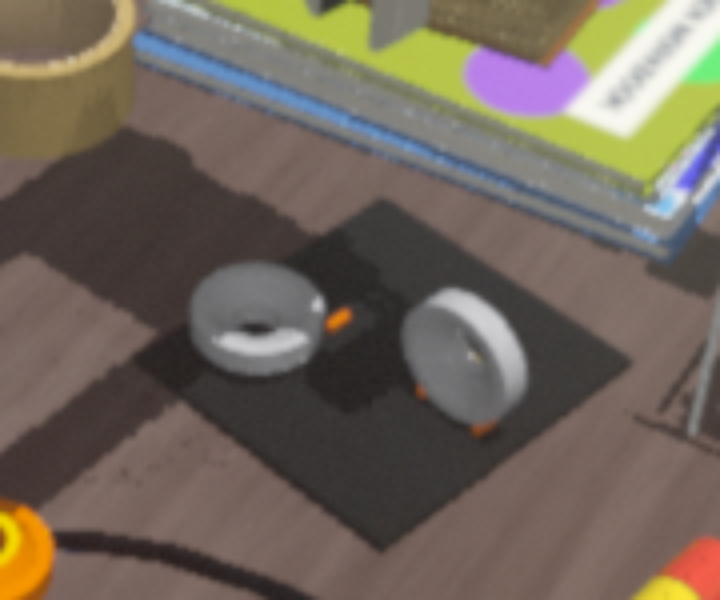

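Left washer lies domed side down near board (−30, 42) mm (crop pixel (258,325)); the right one still stands. I'll centre it by closing twice, the second time turned 90°.

```bash
echo '0.08 0 0 0 0 | 0.08 0 0 0 0 | 0.08 0 0 0 0' > path.dat && python3 -m inch path.dat 10|tail -2; python3 -c "
from h import *
to(B(-.030,.042),.026)"
```

```text
opening: 0.052
gripper_force: 0.0
d tool [0.0458 0.0022 0.1348] tool y yaw 75.86 tilt 0.08 q6 -1.47 tcp [ 0.6761 -0.0474  0.1607]
```

```bash
echo '0.08 0.92 0.04 0 0 | 0.08 0 0 0.6 0 | 0.08 0 0 0.6 0 | 0.08 0 0 0.6 0 | 0.08 0 0 0.5 0 | 0.08 0 0 0.4 0 | 0.08 0 0 0 0 | 0.05 0 0 0 0 | 0.05 0 0 0 0 | 0.05 0 0 0 0 | 0.05 0 0 0 0 | 0.05 0 0 0 0' > path.dat && python3 -m inch path.dat 5; python3 -c "
from h import *
to(B(-.030,.042),.026)"
```

```text
t: 5.5
tool_pos: [0.6335, -0.0343, 0.0282]
orientation: [0.386, 3.115, 0.0]
force: [-0.1, 0.7, 5.9]
opening: 0.0547
gripper_force: 5.0
d tool [ 0.0015 -0.      0.0022] tool y yaw 75.86 tilt 0.14 q6 -1.46 tcp [ 0.6335 -0.0343  0.0282]
```

```bash
echo '0.075 0 0 0 0 | 0.075 0 0 0 0 | 0.075 0 0 0 0' > path.dat && python3 -m inch path.dat 5; echo '0.075 0 0 0 0.15 | 0.075 0 0 0 0.15 | 0.075 0 0 0 0.15 | 0.075 0 0 0 0.15 | 0.075 0 0 0 0.15 | 0.075 0 0 0 0.15 | 0.075 0 0 0 0.15 | 0.075 0 0 0 0.15 | 0.075 0 0 0 0.15 | 0.075 0 0 0 0.15 | 0.075 0 0 0 0.07 | 0.075 0 0 0 0' > path.dat && python3 -m inch path.dat 5; python3 -c "
from h import *
to(B(-.030,.042),.026)"
```

```text
t: 5.8
tool_pos: [0.6321, -0.0342, 0.0263]
orientation: [-0.387, -3.117, 0.0]
force: [0.4, -0.2, 0.5]
opening: 0.0728
gripper_force: 0.0
t: 7.0
tool_pos: [0.6321, -0.0342, 0.0263]
orientation: [-2.478, -1.931, 0.001]
force: [0.7, 0.3, 0.2]
opening: 0.0751
gripper_force: 0.0
d tool [ 0.0002 -0.0001  0.0003] tool y yaw -14.15 tilt 0.04 q6 0.11 tcp [ 0.6321 -0.0342  0.0263]
```

Scaled: -0.04 m is -0.8, -0.02 m is -0.4.

```bash
echo '0.05 0 0 0 0 | 0.05 0 0 0 0 | 0.05 0 0 0 0 | 0.05 0 0 0 0 | 0.05 0 0 0 0' > path.dat && python3 -m inch path.dat 5;  echo '0.04 0 0 0 0 | 0.04 0 0 -0.4 0 | 0.04 0 0 -0.8 0 | 0.04 0 0 -0.8 0 | 0.04 0 0 -0.8 0 | 0.04 0 0 0 0' > path.dat && python3 -m inch path.dat 20; python3 - <<'E'
from h import *
to([.549,.132],.15)
c=read_camera("scene");save(c,"sc2.png")
cv2.imwrite("pics/s2c.png",cv2.resize(c["image"][100:300,280:480,::-1],None,fx=3,fy=3))
E
```

```text
t: 7.5
tool_pos: [0.6324, -0.0343, 0.0266]
orientation: [-2.477, -1.933, 0.0]
force: [-0.0, -0.1, 0.1]
opening: 0.0545
gripper_force: 5.0
t: 8.1
tool_pos: [0.6364, -0.0348, 0.1748]
orientation: [2.47, 1.927, 0.013]
force: [1.5, 0.4, -0.0]
opening: 0.0544
gripper_force: 20.0
d tool [ 0.1404 -0.1257  0.0235] tool y yaw -14.08 tilt 0.68 q6 0.11 tcp [ 0.6364 -0.0348  0.1748]
```

View pics/s2c.png

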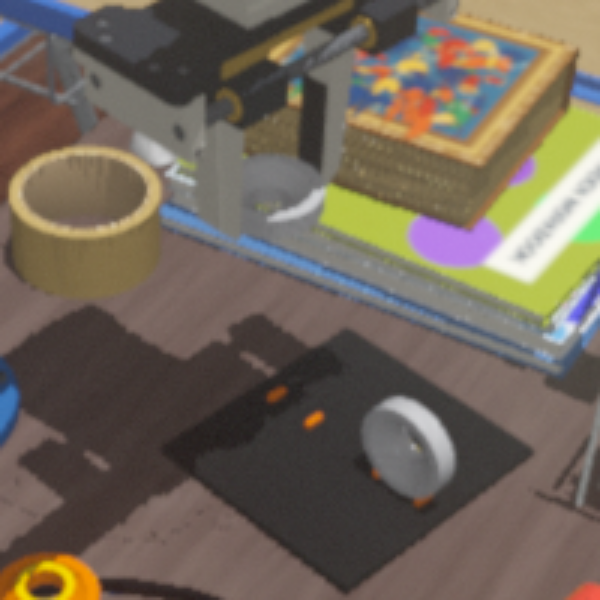

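Washer held level between the pads (crop (280,195)) with its hub downward. The right one still stands.

```bash
echo '0.04 0.56 -0.5 0 0 | 0.04 0.56 -0.5 0 0 | 0.04 0.56 -0.5 0 0 | 0.04 0.56 -0.5 0 0 | 0.04 0.56 -0.5 0 0 | 0.04 0 0 0.2 0 | 0.04 0 0 0.3 0 | 0.04 0 0 0 0 | 0.04 0 0 0 0 | 0.04 0 0 0 0' > path.dat && python3 -m inch path.dat; python3 - <<'E'
from h import *
to([.549,.132],.15)
for n in("scene","top"):
    c=read_camera(n);save(c,n+"3.png");P=pts(c);z=P[...,2]
    near=(np.hypot(P[...,0]-.549,P[...,1]-.132)<.045)
    a=near&(z>.09)&(z<.11);print(n,"arbor px",a.sum(),P[a&(z>.101)].mean(0) if a.any() else '')
    w=near&(z>.142)&(z<.158);print("rim",w.sum(),P[w].min(0),P[w].max(0))
    if n=="scene": cv2.imwrite("pics/s3c.png",cv2.resize(c["image"][100:280,160:340,::-1],None,fx=3.3,fy=3.3,interpolation=cv2.INTER_CUBIC))
E
```

```text
t: 9.15
tool_pos: [0.5457, 0.131, 0.1415]
orientation: [2.479, 1.93, -0.0]
force: [0.2, 0.1, -1.3]
opening: 0.0537
gripper_force: 20.0
d tool [ 0.0018  0.0029 -0.0085] tool y yaw -14.18 tilt 0.01 q6 0.39 tcp [0.5457 0.131  0.1415]
scene arbor px 90 [0.54437628 0.12917443 0.10301898]
rim 174 [0.50406588 0.11062849 0.14202365] [0.5836166  0.13308987 0.15795432]
top arbor px 5 [0.55022697 0.12574105 0.10311154]Traceback (most recent call last):
  File "<stdin>", line 7, in <module>
    return umr_minimum(a, axis, None, out, keepdims, initial, where)
ValueError: zero-size array to reduction operation minimum which has no identity
```

View pics/s3c.png

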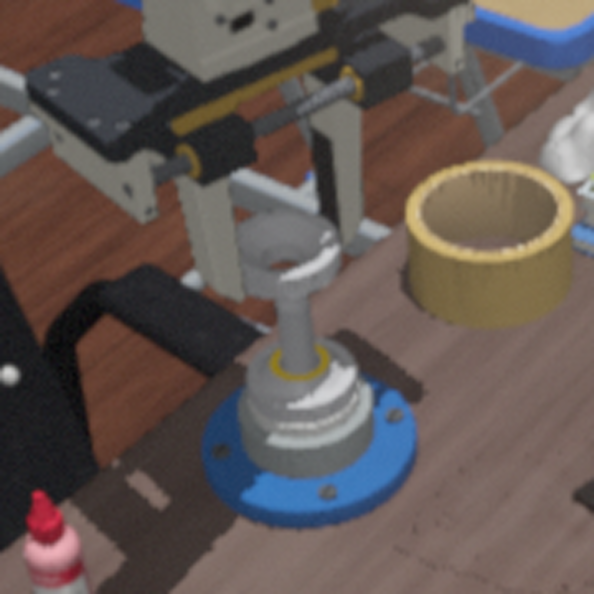

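Washer hangs just above the arbor tip (crop (288,250) against tip (295,290)). I'll fit circles to both walls in this one view to get the relative offset.

```bash
cat >> h.py <<'E'
from scipy.optimize import least_squares
def wall(P,z0,z1,r,c0,tol=.004):
    z=P[...,2];c=np.array(c0,float)
    for _ in range(6):
        d=np.hypot(P[...,0]-c[0],P[...,1]-c[1]);m=(z>z0)&(z<z1)&(abs(d-r)<tol)
        k=P[m][:,:2];c=least_squares(lambda p:np.hypot(*(k-p).T)-r,c,loss="soft_l1",f_scale=.001).x
    print("wall",z0,z1,"n",len(k),c.round(4),"rms",np.std(np.hypot(*(k-c).T)-r).round(4));return c
E
python3 - <<'E'
from h import *
c=read_camera("scene");P=pts(c);s0=[.5457,.130]
print(sensors.read_state()["tool_pos"])
wall(P,.127,.138,.027,s0)
wall(P,.07,.1,.0084,s0)
wall(P,.046,.056,.027,s0)
wall(P,.016,.036,.034,s0)
c=read_camera("top");P=pts(c)
wall(P,.016,.036,.034,[.549,.132]);wall(P,.046,.056,.027,[.549,.132])
E
```

```text
[0.54586813 0.13148478 0.14212968]
wall 0.127 0.138 n 210 [0.5446 0.1314] rms 0.0014
wall 0.07 0.1 n 150 [0.5483 0.1327] rms 0.001
wall 0.046 0.056 n 206 [0.5483 0.1326] rms 0.0014
wall 0.016 0.036 n 409 [0.5487 0.1329] rms 0.0013
wall 0.016 0.036 n 0 [0.549 0.132] rms nan
wall 0.046 0.056 n 0 [0.549 0.132] rms nan
  ret = _var(a, axis=axis, dtype=dtype, out=out, ddof=ddof,
  arrmean = um.true_divide(arrmean, div, out=arrmean,
  ret = ret.dtype.type(ret / rcount)
```

```bash
python3 -c "
from h import *
to([.5496,.1326],.142)"
```

```text
d tool [0.0019 0.0034 0.0002] tool y yaw -14.13 tilt 0.05 q6 0.39 tcp [0.5458 0.1316 0.1422]
```

```bash
echo '0.04 0.04 0.07 0 0 | 0.04 0 0 0 0 | 0.04 0 0 0 0' > path.dat && python3 -m inch path.dat |head -2; python3 - <<'E'
from h import *
c=read_camera("scene");P=pts(c);s0=[.549,.132]
to([.5496,.1326],.142)
wall(P,.127,.138,.027,s0)
wall(P,.07,.1,.0084,s0)
E
echo '0.04 0 0 0.2 0 | 0.04 0 0 0.2 0 | 0.04 0 0 0 0' > path.dat && python3 -m inch path.dat
```

```text
t: 9.65
tool_pos: [0.5493, 0.1331, 0.1417]
d tool [-0.0004  0.0005 -0.0003] tool y yaw -14.09 tilt 0.0 q6 0.39 tcp [0.5492 0.1331 0.1417]
wall 0.127 0.138 n 233 [0.5474 0.1333] rms 0.0016
wall 0.07 0.1 n 155 [0.5484 0.1329] rms 0.001
t: 10.0
tool_pos: [0.5481, 0.1328, 0.1192]
orientation: [-2.476, -1.931, 0.004]
force: [1.0, -0.3, -1.4]
opening: 0.054
gripper_force: 20.0
```

Scaled: 0.01 m is 0.2, 0.008 m is 0.16.

```bash
echo '0.04 0.01 0.016 0.2 0 | 0.04 0 0 0.16 0 | 0.04 0 0 0 0' > path.dat && python3 -m inch path.dat; python3 -c "
from h import *
to([.5496,.1328],.084)"
```

```text
t: 10.3
tool_pos: [0.5487, 0.1331, 0.1016]
orientation: [-2.476, -1.931, 0.004]
force: [-0.2, -0.1, -0.7]
opening: 0.0544
gripper_force: 20.0
d tool [-0.0001  0.001   0.0176] tool y yaw -14.1 tilt 0.19 q6 0.39 tcp [0.5487 0.1331 0.1016]
```

```bash
echo '0.04 0 0.006 0.16 0 | 0.04 0 0 0.14 0 | 0.04 0 0 0 0 | 0.04 0 0 0 0' > path.dat && python3 -m inch path.dat; echo '0.07 0 0 0 0 | 0.07 0 0 0 0 | 0.07 0 0 0 0 | 0.07 0 0 0 0 | 0.07 0 0 0 0' > path.dat && python3 -m inch path.dat|tail -3;python3 -c "
from h import *
to([.5496,.1328],.084)
c=read_camera('scene');P=pts(c);s=[.549,.132]
wall(P,.071,.079,.027,s);wall(P,.046,.056,.027,s)
save(c,'sc4.png');cv2.imwrite('pics/s4c.png',cv2.resize(c['image'][100:280,160:340,::-1],None,fx=3.3,fy=3.3))"
```

```text
t: 10.7
tool_pos: [0.5502, 0.1332, 0.0884]
orientation: [-2.477, -1.932, 0.001]
force: [0.8, 0.1, -1.2]
opening: 0.0541
gripper_force: 20.0
force: [-0.6, -0.8, 0.5]
opening: 0.0696
gripper_force: 0.0
d tool [-0.0007 -0.0007  0.0048] tool y yaw -14.09 tilt 0.02 q6 0.39 tcp [0.5505 0.1333 0.0888]
wall 0.071 0.079 n 138 [0.5489 0.1334] rms 0.0012
wall 0.046 0.056 n 182 [0.5484 0.133 ] rms 0.0014
```

View pics/s4c.png

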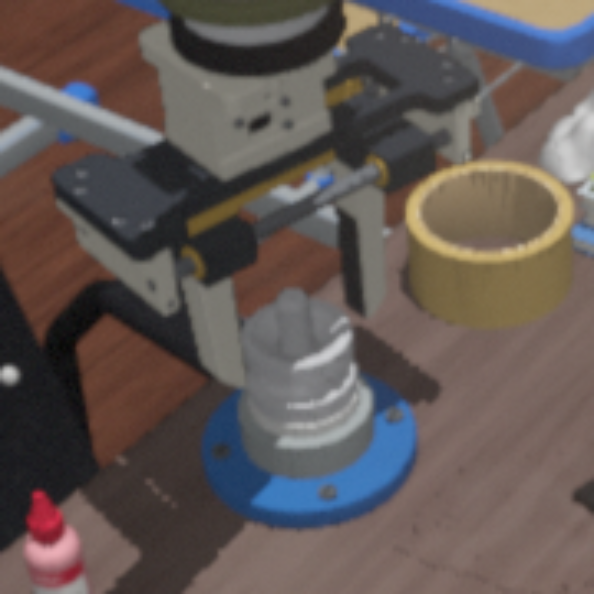

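Second washer sits flat on the base washer, concentric to about 0.5 mm. Before working at the right place I'll check clearance to the wire frame.

Scaled: -0.04 m is -0.8, -0.02 m is -0.4.

```bash
echo '0.07 0 0 -0.4 0 | 0.07 0 0 -0.8 0 | 0.07 0 0 -0.8 0 | 0.03 0 0 0 0 | 0 0 0 0 0' > path.dat && python3 -m inch path.dat |head -2; python3 -c "
from h import *
to(B(.042,-.04),.17)
for n in('scene0','top0'):
    P=pts(dict(np.load(n+'.npz')));m=(P[...,2]>.1)&(P[...,2]<.3)&(P[...,0]>.55)&(P[...,0]<.85)&(P[...,1]<-.05)&(P[...,1]>-.3)
    k=P[m];print(n,len(k));
    if len(k): print(np.percentile(k,[1,25,50,75,99],axis=0).round(3)); print('near',np.sort(np.hypot(*(k[:,:2]-B(.042,-.04)).T))[:5])
"
```

```text
t: 11.75
tool_pos: [0.5513, 0.1334, 0.1901]
d tool [-0.2246  0.1911  0.0204] tool y yaw -14.09 tilt 0.18 q6 0.39 tcp [0.5513 0.1334 0.1901]
scene0 6863
[[ 0.618 -0.298  0.103]
 [ 0.698 -0.282  0.157]
 [ 0.711 -0.262  0.202]
 [ 0.762 -0.245  0.253]
 [ 0.84  -0.175  0.298]]
near [0.07058594 0.07096849 0.07107779 0.07108867 0.07117858]
top0 7141
[[ 0.62  -0.296  0.103]
 [ 0.705 -0.249  0.157]
 [ 0.754 -0.241  0.206]
 [ 0.799 -0.231  0.254]
 [ 0.848 -0.173  0.299]]
near [0.07067168 0.07092334 0.07099137 0.07104922 0.07134822]
```

```bash
python3 -c "
from h import *
K=[]
for n in('scene0','top0'):
    P=pts(dict(np.load(n+'.npz')));m=(P[...,2]>.05)&(P[...,2]<.35)&(P[...,0]>.5)&(P[...,0]<.9)&(P[...,1]<-.05)&(P[...,1]>-.35);K.append(P[m])
K=np.vstack(K);b=(K[:,:2]-BC);bx=b@BX;by=b@BY
for lo in np.arange(-.1,.16,.02):
    for z0,z1 in((.05,.12),(.12,.2),(.2,.3)):
        s=(bx>=lo)&(bx<lo+.02)&(by<-.075)&(K[:,2]>z0)&(K[:,2]<z1)
        if s.sum()>3: print(round(lo,2),z0,s.sum(),'by max',by[s].max().round(3),np.sort(by[s])[-4].round(3))
"
```

```text
-0.1 0.05 214 by max -0.231 -0.232
-0.08 0.05 93 by max -0.238 -0.241
-0.06 0.05 34 by max -0.224 -0.225
-0.04 0.12 73 by max -0.23 -0.231
-0.02 0.05 106 by max -0.227 -0.227
-0.02 0.12 119 by max -0.224 -0.225
0.0 0.05 304 by max -0.208 -0.209
0.0 0.12 187 by max -0.209 -0.21
0.02 0.05 41 by max -0.208 -0.208
0.02 0.12 369 by max -0.206 -0.207
0.04 0.05 12 by max -0.109 -0.111
0.06 0.05 245 by max -0.104 -0.105
0.06 0.12 327 by max -0.107 -0.108
0.08 0.05 598 by max -0.098 -0.1
0.08 0.12 1532 by max -0.122 -0.124
0.08 0.2 2559 by max -0.134 -0.136
0.1 0.05 309 by max -0.094 -0.095
0.1 0.12 700 by max -0.117 -0.118
0.1 0.2 1276 by max -0.13 -0.131
0.12 0.05 326 by max -0.075 -0.075
0.12 0.12 415 by max -0.075 -0.113
0.12 0.2 690 by max -0.124 -0.126
0.14 0.05 238 by max -0.075 -0.075
0.14 0.12 367 by max -0.108 -0.109
0.14 0.2 635 by max -0.12 -0.121
```

Scaled: -0.032 m is -0.64, 0.03 m is 0.6.

```bash
echo '0 -0.64 0.54 0 0 | 0 -0.64 0.54 0 0 | 0 -0.64 0.54 0 0 | 0 -0.64 0.54 0 0 | 0 -0.64 0.54 0 0 | 0 -0.64 0.54 0 0 | 0 -0.64 0.58 0 0 | 0 0 0 0.6 0 | 0 0 0 0 0 | 0 0 0 0 0' > path.dat && python3 -m inch path.dat ; python3 -c "
from h import *
to(B(.042,-.04),.061)"
```

```text
t: 12.75
tool_pos: [0.6791, -0.1296, 0.1558]
orientation: [-2.473, -1.929, 0.005]
force: [0.2, -0.2, 0.5]
opening: 0.0005
gripper_force: 0.0
d tool [-0.0006  0.0037  0.0947] tool y yaw -14.09 tilt 0.33 q6 -0.02 tcp [ 0.6791 -0.1296  0.1558]
```

Scaled: -0.04 m is -0.8, 0.04 m is 0.8.

```bash
echo '0 0 0.06 0.8 0 | 0 0 0 0.8 0 | 0 0 0 0.26 0 | 0 0 0 0 0 | 0 0 -0.2 0 0 | 0 0 -0.16 0 0 | 0 0 -0.12 0 0 | 0 0 -0.12 0 0 | 0 0 -0.12 0 0 | 0 0 0 0 0 | 0 0 0 0 0 | 0 0 0.4 -0.8 0 | 0.08 0 0 -0.8 0 | 0.08 0 0 -0.4 0 | 0.08 0 0 0 0 | 0.08 0 0 0 0 | 0.08 0 0 0 0 | 0.08 0 0 0 0' > path.dat && python3 -m inch path.dat; python3 - <<'E'
from h import *
c=read_camera("scene");save(c,"sc5.png")
lying(c,-.04,.018)
to(B(-.030,-.04),.023)
cv2.imwrite("pics/s5c.png",cv2.resize(c["image"][160:310,300:480,::-1],None,fx=4,fy=4))
E
```

```text
t: 14.55
tool_pos: [0.6673, -0.127, 0.1632]
orientation: [-2.475, -1.93, 0.003]
force: [0.2, -0.3, 0.3]
opening: 0.0439
gripper_force: 0.0
568 [-59.624268 -68.1533  ] [ -4.4202127 -14.300895 ] ((-33.14078140258789, -40.734554290771484), 29.159666061401367)
 ell ((-32.54395294189453, -40.92097091674805), (52.92863464355469, 57.3004264831543), 127.49761962890625)
d tool [-0.0003 -0.0564  0.1407] tool y yaw -14.1 tilt 0.18 q6 -0.02 tcp [ 0.6674 -0.1271  0.1636]
```

View pics/s5c.png

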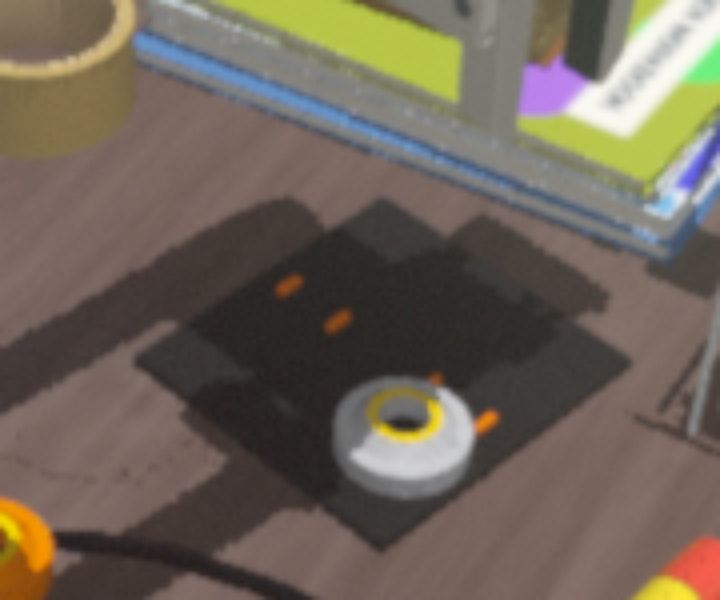

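Right washer lies domed side up (ring at crop (405,413)) near board (−31.5, −40) mm, and its +x pad fits between the orange stops.

Scaled: 0.04 m is 0.8, 0.02 m is 0.4.

```bash
echo '0.078 0 -0.6 0 0 | 0.078 0 -0.56 0 0 | 0.078 0 0 0 0 | 0.078 0 0 0.8 0 | 0.078 0 0 0.8 0 | 0.078 0 0 0.6 0 | 0.078 0 0 0.4 0 | 0.078 0 0 0.2 0 | 0.078 0 0 0 0 | 0.05 0 0 0 0 | 0.05 0 0 0 0 | 0.05 0 0 0 0 | 0.05 0 0 0 0 | 0.05 0 0 0 0' > path.dat && python3 -m inch path.dat 5; python3 -c "
from h import *
to(B(-.031,-.04),.023)"
```

```text
t: 16.0
tool_pos: [0.6131, -0.1135, 0.027]
orientation: [2.476, 1.931, 0.002]
force: [-0.2, 0.1, 5.9]
opening: 0.0539
gripper_force: 5.0
d tool [-0.0003 -0.0018  0.004 ] tool y yaw -14.1 tilt 0.12 q6 -0.02 tcp [ 0.6131 -0.1135  0.027 ]
```

```bash
echo '0.075 0 0 0 0 | 0.075 0 0 0 0 | 0.075 0 0 0 0 | 0.075 0 0 0 -0.15 | 0.075 0 0 0 -0.15 | 0.075 0 0 0 -0.15 | 0.075 0 0 0 -0.15 | 0.075 0 0 0 -0.15 | 0.075 0 0 0 -0.15 | 0.075 0 0 0 -0.15 | 0.075 0 0 0 -0.15 | 0.075 0 0 0 -0.15 | 0.075 0 0 0 -0.15 | 0.075 0 0 0 -0.07 | 0.075 0 0 0 0' > path.dat && python3 -m inch path.dat 5; echo '0.05 0 0 0 0 | 0.05 0 0 0 0 | 0.05 0 0 0 0 | 0.05 0 0 0 0 | 0.05 0 0 0 0' > path.dat && python3 -m inch path.dat 5
```

```text
t: 17.5
tool_pos: [0.612, -0.1131, 0.0253]
orientation: [-0.385, -3.117, -0.0]
force: [-0.2, 0.2, 1.0]
opening: 0.0753
gripper_force: 0.0
t: 18.0
tool_pos: [0.6122, -0.1132, 0.0256]
orientation: [-0.387, -3.118, -0.0]
force: [-0.3, 0.4, 0.1]
opening: 0.0541
gripper_force: 5.0
```

```bash
echo '0.04 0 0 0 0 | 0.04 0 0 -0.4 0 | 0.04 0 0 -0.8 0 | 0.04 0 0 -0.8 0 | 0.04 0 0 -0.7 0 | 0.04 0 0 0 0 | 0.04 0 0 0 0 | 0.04 0 0 0 0' > path.dat && python3 -m inch path.dat 20; python3 -c "
from h import *
to([.5496,.1328],.146)"
```

```text
t: 18.8
tool_pos: [0.6112, -0.113, 0.1589]
orientation: [-0.386, -3.115, -0.001]
force: [0.5, 0.1, -1.9]
opening: 0.0536
gripper_force: 20.0
d tool [0.1197 0.2233 0.0132] tool y yaw 75.86 tilt 0.15 q6 -1.59 tcp [ 0.6112 -0.113   0.1589]
```

```bash
echo '0.04 0.4 0.74 0 0 | 0.04 0.4 0.74 0 0 | 0.04 0.4 0.74 0 0 | 0.04 0.4 0.74 0 0 | 0.04 0.4 0.74 0 0 | 0.04 0.4 0.76 0 0 | 0.04 0 0 0.12 0 | 0.04 0 0 0.12 0 | 0.04 0 0 0 0 | 0.04 0 0 0 0 | 0.04 0 0 0 0' > path.dat && python3 -m inch path.dat; python3 -c "
from h import *
c=read_camera('scene');P=pts(c);s=[.549,.132];z=sensors.read_state()['tool_pos'][2]-.0135
to([.5496,.1328],.146)
wall(P,z-.005,z+.004,.027,s);wall(P,.085,.103,.0084,s);wall(P,.07,.08,.027,s)"
```

```text
t: 19.9
tool_pos: [0.5506, 0.1311, 0.1485]
orientation: [-0.39, -3.117, 0.0]
force: [1.1, 0.8, -1.4]
opening: 0.0539
gripper_force: 20.0
d tool [0.0014 0.0012 0.0027] tool y yaw 75.77 tilt 0.01 q6 -1.18 tcp [0.5507 0.1313 0.1487]
wall 0.13021825293779685 0.13921825293779685 n 115 [0.5503 0.1309] rms 0.0012
wall 0.085 0.103 n 106 [0.5487 0.1327] rms 0.0013
wall 0.07 0.08 n 206 [0.5489 0.1335] rms 0.0014
```

Units first: shifts go in shares of 50 mm. So 0.01 m is 0.2, 0.006 m is 0.12.

```bash
echo '0.04 0.034 0.028 0 0 | 0.04 0 0 0 0 | 0.04 0 0 0.2 0 | 0.04 0 0 0.2 0 | 0.04 0 0 0.12 0 | 0.04 0 0 0 0 | 0.04 0 0 0 0' > path.dat && python3 -m inch path.dat; python3 -c "
from h import *
to([.5494,.133],.105)"
```

```text
t: 20.65
tool_pos: [0.5487, 0.1341, 0.1222]
orientation: [-0.386, -3.117, 0.0]
force: [-0.2, -1.0, 0.7]
opening: 0.0533
gripper_force: 20.0
d tool [-0.0009 -0.0009  0.0172] tool y yaw 75.86 tilt 0.05 q6 -1.18 tcp [0.5487 0.1341 0.1222]
```

Scaled: 0.006 m is 0.12, 0.005 m is 0.1.

```bash
echo '0.04 -0.016 -0.016 0 0 | 0.04 0 0 0.12 0 | 0.04 0 0 0.1 0 | 0.04 0 0 0 0 | 0.04 0 0 0 0' > path.dat && python3 -m inch path.dat; python3 -c "
from h import *
to([.5494,.133],.1045)
c=read_camera('scene');P=pts(c);s=[.549,.132];z=sensors.read_state()['tool_pos'][2]-.0135
wall(P,z-.005,z+.004,.027,s);wall(P,.07,.08,.027,s);wall(P,.046,.056,.027,s)"
```

```text
t: 21.15
tool_pos: [0.5493, 0.1331, 0.1113]
orientation: [-0.387, -3.117, 0.0]
force: [-0.1, 0.1, 0.5]
opening: 0.0535
gripper_force: 20.0
d tool [-0.0001 -0.0001  0.0068] tool y yaw 75.86 tilt 0.04 q6 -1.18 tcp [0.5493 0.1331 0.1113]
wall 0.09308664634896266 0.10208664634896267 n 116 [0.5488 0.133 ] rms 0.0013
wall 0.07 0.08 n 170 [0.5491 0.1335] rms 0.0012
wall 0.046 0.056 n 174 [0.5487 0.133 ] rms 0.0013
```

Centred; lower the rest and release.

Scaled: 0.004 m is 0.08, 0.003 m is 0.06.

```bash
echo '0.04 0 0 0.08 0 | 0.04 0 0 0.06 0 | 0.04 0 0 0 0 | 0.04 0 0 0 0' > path.dat && python3 -m inch path.dat; echo '0.07 0 0 0 0 | 0.07 0 0 0 0 | 0.07 0 0 0 0 | 0.07 0 0 0 0 | 0.07 0 0 0 0' > path.dat && python3 -m inch path.dat|tail -3;python3 -c "
from h import *
to([.5494,.133],.1)
c=read_camera('scene');P=pts(c);s=[.549,.132]
wall(P,.083,.091,.027,s);wall(P,.071,.079,.027,s);wall(P,.046,.056,.027,s)
save(c,'sc6.png');cv2.imwrite('pics/s6c.png',cv2.resize(c['image'][100:280,160:340,::-1],None,fx=3.3,fy=3.3))"
```

```text
t: 21.6
tool_pos: [0.5494, 0.1331, 0.1044]
orientation: [-0.387, -3.117, 0.0]
force: [0.1, -0.3, -0.5]
opening: 0.0537
gripper_force: 20.0
force: [-0.1, -0.2, -0.1]
opening: 0.07
gripper_force: 0.0
d tool [ 0.0002 -0.0002  0.0047] tool y yaw 75.86 tilt 0.01 q6 -1.18 tcp [0.5496 0.1331 0.1047]
wall 0.083 0.091 n 106 [0.5493 0.1325] rms 0.0012
wall 0.071 0.079 n 104 [0.549  0.1332] rms 0.001
wall 0.046 0.056 n 181 [0.5484 0.1328] rms 0.0015
```

View pics/s6c.png

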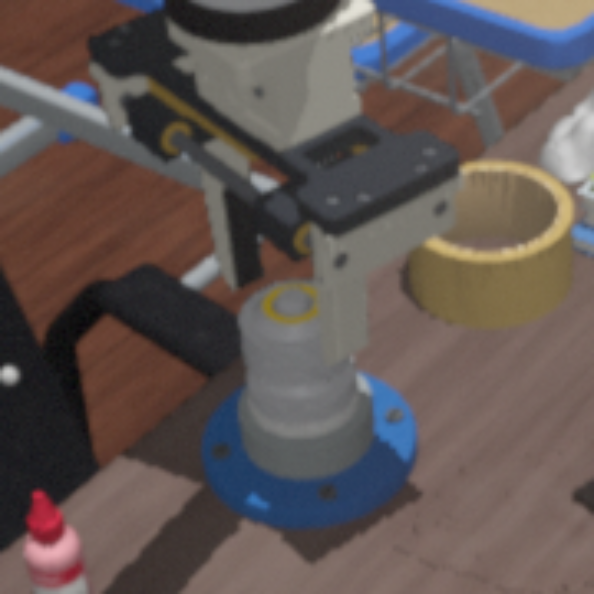

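The third washer is seated domed up with the ring on top (crop (293,303)). Next is the press, with the fingers 22 mm apart on the hub face, straddling the arbor tip.

Scaled: -0.02 m is -0.4.

```bash
echo '0.07 0 0 -0.4 0 | 0.07 0 0 -0.4 0 | 0.022 0 0 0 0 | 0.022 0 0 0 0 | 0.022 0 0 0 0 | 0.022 0 0 0 0 | 0.022 0 0 0 0 | 0.022 0 0 0 0' > path.dat && python3 -m inch path.dat; python3 -c "
from h import *
to([.5494,.133],.115)"
```

```text
t: 22.95
tool_pos: [0.5492, 0.1331, 0.144]
orientation: [-0.387, -3.117, 0.0]
force: [0.1, -0.1, -0.2]
opening: 0.0263
gripper_force: 0.0
d tool [-0.0002 -0.      0.029 ] tool y yaw 75.86 tilt 0.06 q6 -1.18 tcp [0.5492 0.1331 0.144 ]
```

```bash
echo '0.022 0 0 0.3 0 | 0.022 0 0 0.24 0 | 0.022 0 0 0 0 | 0.022 0 0 0 0 | 0.022 0 0 0.06 0 | 0.022 0 0 0.06 0 | 0.022 0 0 0 0' > path.dat && python3 -m inch path.dat;echo '0.022 0 0 0.06 0 | 0.022 0 0 0 0 | 0.022 0 0 0 0' > path.dat && python3 -m inch path.dat
```

```text
t: 23.65
tool_pos: [0.5501, 0.1332, 0.112]
orientation: [0.387, 3.117, 0.001]
force: [-0.0, -1.0, 2.6]
opening: 0.0221
gripper_force: 1.6
t: 23.95
tool_pos: [0.5502, 0.1332, 0.1094]
orientation: [0.386, 3.116, 0.001]
force: [-0.4, 0.4, 7.5]
opening: 0.0219
gripper_force: 2.9
```

Scaled: 0.003 m is 0.06, 0.002 m is 0.04.

```bash
echo '0.022 0 0 0.06 0 | 0.022 0 0 0.04 0 | 0.022 0 0 0 0' > path.dat && python3 -m inch path.dat; echo '0.022 0 0 0.04 0 | 0.022 0 0 0.02 0 | 0.022 0 0 0 0 | 0.022 0 0 0 0' > path.dat && python3 -m inch path.dat
```

```text
t: 24.25
tool_pos: [0.5504, 0.1332, 0.1053]
orientation: [0.386, 3.116, 0.001]
force: [-3.1, -1.5, 11.5]
opening: 0.0217
gripper_force: 5.8
t: 24.65
tool_pos: [0.5512, 0.1332, 0.1051]
orientation: [0.386, 3.114, 0.001]
force: [-12.2, -2.3, 29.9]
opening: 0.022
gripper_force: 15.2
```

The force rises steeply and z stops at 0.105, so the seat is fully down. I'll back off gently.

```bash
echo '0.022 0 0 -0.06 0 | 0.022 0 0 -0.06 0 | 0.022 0 0 -0.06 0 | 0.022 0 0 -0.08 0 | 0.022 0 0 -0.2 0 | 0.022 0 0 -0.6 0 | 0.022 0 0 -0.8 0 | 0.022 0 0 -0.6 0 | 0.022 0 0 0 0 | 0.022 0 0 0 0 | 0.022 0 0 0 0' > path.dat && python3 -m inch path.dat; python3 -c "
from h import *
c=read_camera('scene');P=pts(c);s=[.549,.132]
wall(P,.083,.091,.027,s);wall(P,.071,.079,.027,s);wall(P,.046,.056,.027,s)
z=P[...,2];d=np.hypot(P[...,0]-.5488,P[...,1]-.133);m=(d>.0105)&(d<.0145)&(z>.08)&(z<.115);k=P[m];print('hub',m.sum(),np.median(k[:,2]))
X=np.c_[k[:,:2]-k[:,:2].mean(0),np.ones(len(k))];print(np.linalg.lstsq(X,k[:,2],rcond=None)[0])
cv2.imwrite('pics/s7c.png',cv2.resize(c['image'][100:280,160:340,::-1],None,fx=3.3,fy=3.3))"
```

```text
t: 25.75
tool_pos: [0.5487, 0.133, 0.2222]
orientation: [-0.386, -3.115, 0.001]
force: [-0.2, 0.1, 0.4]
opening: 0.0218
gripper_force: 0.0
wall 0.083 0.091 n 148 [0.5489 0.1329] rms 0.0011
wall 0.071 0.079 n 129 [0.5487 0.1336] rms 0.0011
wall 0.046 0.056 n 185 [0.5486 0.1329] rms 0.0014
hub 82 0.0982994385098921
[ 0.00118413 -0.01192267  0.09821747]
```

View pics/s7c.png

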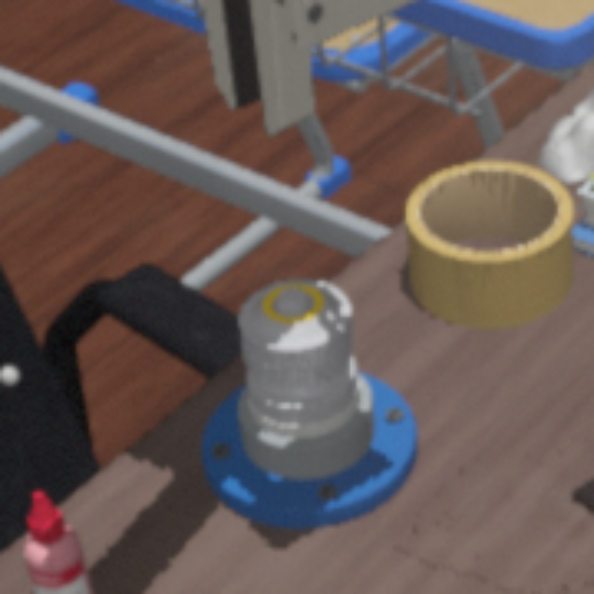

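The stack is straight and level, the hub is back at 98–99 mm (seat up), and the arm is clear.

```bash
python3 -c "
from plant import robot
print(robot.close_job())"
```

```text
the job is handed in; nothing more can be done
None
```

I stacked both washers on the arbor (next one domed side down, last one domed side up), pressed the seat to its stop at about 30 N, let it spring back up, and handed the job in at about 26 s; no verdict came back.

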